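# Start the suction unit through its lockout gate

### The arm

A 6-joint arm with a two-finger parallel gripper is mounted at the origin on a cart in front of the work surface, level with it; the furniture and walls round the work are solid. World frame = base frame: x ahead of the robot, y to its left, z up, the work surface at z = 0. Lengths are in m, angles in rad, forces in N, time in s.
With the tool pointing down it reaches from about 0.25 to 0.725 m from the base axis. Payload 4 kg.
Tool frame: the origin (TCP) lies midway between the tips of the shut fingers; the grasp point (between the pads) lies 19 mm behind it; z points along the fingers, y is the direction in which the jaws open and shut (so a half turn about z gives the same grasp; the last joint's range is limited). The gripper opens to 85 mm and grips with 20 to 120 N. Pads are 22 mm wide; open, the fingers measure 114 mm over their backs; the gripper's body (76 mm by 85 mm) begins 54 mm behind the grasp point. The pads swing forward as they close: fully open they stand 13 mm farther back than shut.
Start: joints at [1.316, 0.241, 0.005, 1.335, 0, 1.571], TCP at [0.126, 0.484, 0.231] pointing down, gripper open.
Joint ranges: [-2.72, 2.72], [-1.05, 1.87], [-1.09, 1.28], [-1.99, 2.15], [-1.42, 1.44], [-3.14, 3.14]. Speed limits (rad/s): [2.79, 2.79, 3.14, 3.14, 3.14, 3.14].

### API

Orientations are given as a unit quaternion [x, y, z, w].
In Python, from workcell import bot, eyes, job gives the robot as it stands.
- The arm moves only by the shell command python3 -m crank 'ROWS'. ROWS is a JSON object of lists of equal length, an entry for each row: "dr": the turn, a rotation vector about the tool's x, y, z in rad, a list of three; "travel": the shift along the tool's x, y, z in m, a list of three; "hand": the finger opening in m, from 0 to 0.0854. In form: {"dr": [[wx, wy, wz], ...], "travel": [[x, y, z], ...], "hand": [hand, ...]}. A call has 1 to 10 rows; each row is the pose to reach, as a shift and turn from the pose commanded when the call began, along the tool's axes at that moment; what a row does not reach only later rows make up. A row lasts 1/8 s, in which the tool goes at most 62.5 mm and 10.7 degrees, less where a joint would pass 70% of its speed; a pose out of reach is approached as far as the arm can. A call with a gripper value outside its range is refused whole. The fingers move at their own pace and stop on an object; the grip force is fixed at half the most. Time passes only in rows, so rows that repeat a pose let the fingers close. It gives the time, the measured TCP pose, the force and the opening at its end, in the units of the state.
- bot.get_obs(): the state, without advancing time (a new reading comes with each control period).
- eyes.camera(name): name is "side" or "top"; returns a dict with "color" (400x640x3 uint8, red, green, blue), "K" (3x3 intrinsics, pixels), "R" (3x3) and "t" (3): a world point X has camera coordinates R X + t. Camera axes: x right, y down, z forward; pixel columns grow to the right and rows downward; lengths in m; the calibration is good to about 2 mm. A picture is of the moment at which its call begins. There is no depth.
- job.job_done(): hands the job in, once; it reports no verdict.
The state is a dict: "clock": time; "joint_pos": joint angles; "joint_vel": joint speeds; "tau": joint torques, N m; "eef_pos": TCP position; "tool_rot": TCP orientation; "ft_force": force on the tool from outside, world axes, zero at the start; "ft_torque": the same for the moment, N m; "grip_width": finger opening in m.
Only numpy, scipy, OpenCV 4.12 (cv2) and the standard library are available. Lean on these libraries where they do the work, as an engineer would, in place of code of your own. Each camera call takes 0.05 s, during which the arm holds its last target.

### The job

Switch on the suction unit, the pump whose lever has the blue collar: lift the blue collar to free the lever, push the lever away from you through the gate, all the way to the far end with the green dot, and let the collar drop back down behind the gate. Leave the pump with the yellow collar switched off.

Things in the scene. Friction and masses are not known exactly. Their poses are not given: they have to be found in the camera images.
- suction_grip (a point): Centre of the blue collar, a barrel 32 mm across, 24 mm high, sliding on the lever rod of a fixed white pump (150x100x70 mm). z: up along the rod; y: level, along the hinge; x: the way to push. Hinge: 93 mm below along z (plus lift). Rod's black cap (16 mm) tops out 37 mm above it, collar down; a steel foot 14x26 mm (x, y) reaches 35 mm below. Starts 108 to 112 mm over the worktop.
- suction_lever (a joint): Blue-collared lever about its hinge, rad: 0 off, leaning 0.32 back towards -x of suction_grip; 0.32 upright; 0.64 on, the far end. Light friction (about 1 N at the collar): stays where left. Collar down: the foot meets steel gate lugs in mid travel and stops it at about 0.1. Collar lifted 12 mm or more: it swings past. Beyond about 0.54 the collar can drop fully home.
- suction_collar (a joint): Lift of the blue collar along the lever rod, m: 0 = down (locking), 0.015 = top of its stroke. A spring of 3 to 5 N pushes it down.
- air_lever (a joint): Lever of the other, identical pump, with the yellow collar, rad: 0 to 0.1 = off (must stay off), 0.64 = on.

How it is judged:
By the outcome, as a careful person would: the job done as asked, in the order asked, and still so for the second after the job is handed in, with the robot touching nothing.
It also fails if it takes over 29 s, if anything falls off the work surface, if the arm or the gripper's body presses on something with over 40 N, if the wrist force passes 120 N, or if a joint passes its speed limit or range.

## Working session

There is one attempt and no reset: what is moved stays moved. The work goes in short steps, Python scripts to look and compute and a shell command to move; the robot and the scene stay as the last step left them, time stands still between calls to the robot, and variables do not carry over. Pictures are saved under pics/ and viewed, and the job is handed in when it is done.

```bash
mkdir -p pics; ls; python3 - <<'E'
from workcell import bot, eyes
import cv2,numpy as np,pickle
o=bot.get_obs();print(o)
for n in("side","top"):
    c=eyes.camera(n);pickle.dump(c,open(f"{n}0.pkl","wb"))
    cv2.imwrite(f"pics/{n}0.png",c["color"][:,:,::-1]);print(n,c["K"].tolist(),c["R"].tolist(),c["t"].tolist())
E
```

```text
pics
{'clock': 0.0, 'joint_pos': array([ 1.31598388e+00,  2.41449963e-01,  3.70006646e-03,  1.33519869e+00,
       -9.19422468e-06,  1.57078948e+00]), 'joint_vel': array([-0.00152967, -0.00015414, -0.00094675, -0.00114358, -0.0013578 ,
        0.00057603]), 'tau': array([-7.69977723e-04, -3.72318649e+01,  2.52407974e+01,  1.68123795e-02,
       -2.01042649e-04,  5.52597712e-06]), 'eef_pos': array([0.1258723 , 0.48323127, 0.23038527]), 'tool_rot': array([ 1.27058345e-01,  9.91894661e-01, -1.06799272e-03, -1.32179012e-04]), 'ft_force': array([-0.48410928, -0.37197998,  0.16259905]), 'ft_torque': array([-0.0057608, -0.0343469, -0.0046649]), 'grip_width': 0.0852029586064104}
side [[464.15954086072065, 0.0, 314.3588845445759], [0.0, 464.15954086072065, 201.70987443319004], [0.0, 0.0, 1.0]] [[-0.9706249849568239, -0.2402887513645344, -0.012184192432761943], [-0.1968797554222015, 0.8223472681126174, -0.5338383018598507], [0.13829497634570714, -0.5157579728859147, -0.8454987953404501]] [0.5077835043110714, 0.17645731728426642, 0.9432067083709689]
top [[492.35202866471855, 0.0, 325.8117730050127], [0.0, 492.35202866471855, 206.78719206367532], [0.0, 0.0, 1.0]] [[0.006804269215358118, -0.9999765501642753, -0.0007752689851291557], [-0.9814013248213425, -0.006529131750621853, -0.19185622241015865], [0.19184666157991428, 0.002066291397018965, -0.9814227370916696]] [-0.018231079762792073, 0.5411699455153706, 0.9352455729636202]
```

View pics/side0.png

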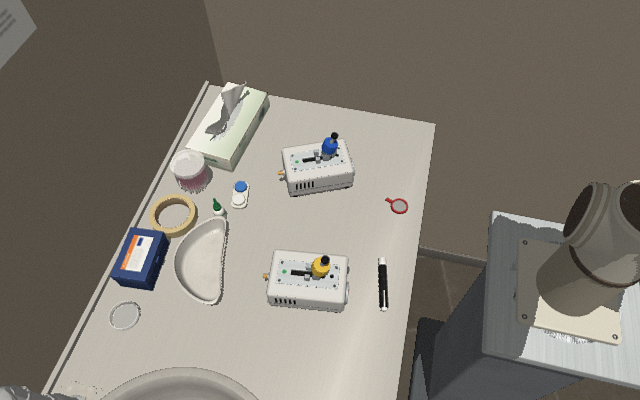

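View pics/top0.png

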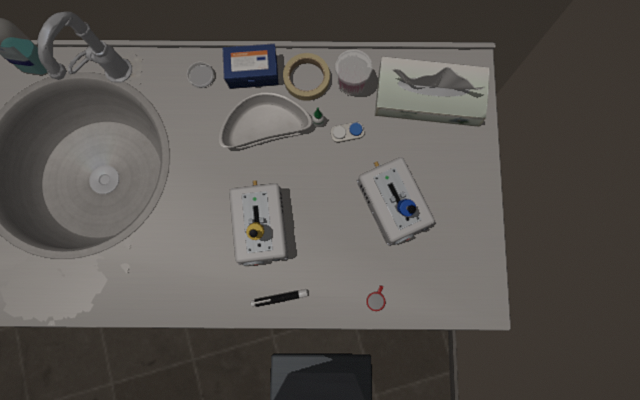

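Both pumps are visible: blue at side (330,145) and top (407,208), yellow at side (320,265) and top (255,231). Next, enlarge the blue pump.

```bash
python3 - <<'E'
import cv2,pickle
for n,(x,y,w,h) in dict(side=(270,120,100,80),top=(350,150,100,100)).items():
    c=pickle.load(open(f"{n}0.pkl","rb"))["color"][y:y+h,x:x+w,::-1]
    cv2.imwrite(f"pics/{n}0c.png",cv2.resize(c,None,fx=6,fy=6,interpolation=cv2.INTER_CUBIC))
E
```

```text
(no output)
```

View pics/side0c.png

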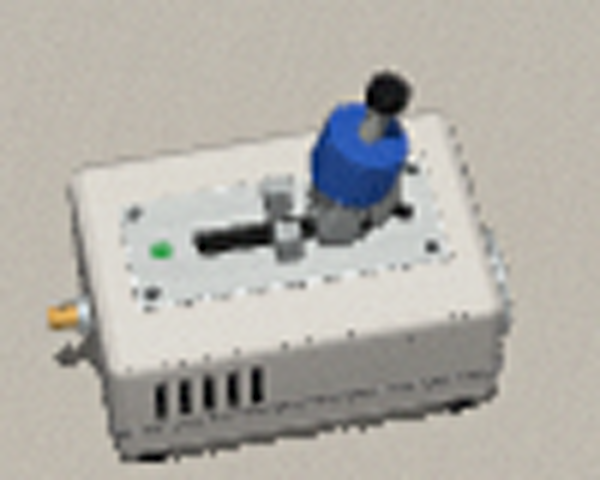

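View pics/top0c.png

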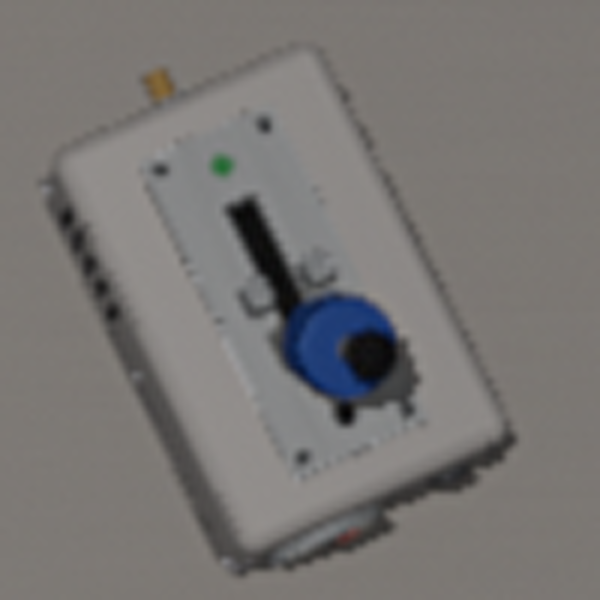

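```bash
cat > h.py <<'E'
import pickle,numpy as np,cv2
from scipy.spatial.transform import Rotation as Ro
C={n:pickle.load(open(f"{n}0.pkl","rb")) for n in("side","top")}
P={n:c["K"]@np.c_[c["R"],c["t"]] for n,c in C.items()}
def tri(s,t):
    X=cv2.triangulatePoints(P["side"],P["top"],np.array(s,float).reshape(2,1),np.array(t,float).reshape(2,1))[:,0];X=X[:3]/X[3]
    r=[np.linalg.norm(proj(n,X)-q) for n,q in(("side",s),("top",t))]
    return X,r
def proj(n,X):
    q=P[n]@np.append(X,1);return q[:2]/q[2]
E
python3 - <<'E'
from h import *
pts=dict(collar=((360,155),(341,347)),cap=((388,94),(369,357)),dot=((162,250),(222,166)),s1=((150,293),(160,170)),s2=((135,214),(264,124)),s3=((432,246),(303,457)),s4=((413,170),(407,408)),lugL=((289,236),(257,297)),lugR=((278,190),(319,267)))
f=lambda a,o:(o[0]+(a[0]-2.5)/6,o[1]+(a[1]-2.5)/6)
R={}
for k,(s,t) in pts.items():
    X,r=tri(f(s,(270,120)),f(t,(350,150)));R[k]=X;print(k,X.round(4),np.round(r,2))
d=(R['s1']+R['s2']-R['s3']-R['s4']);print("yaw screws",np.arctan2(d[1],d[0]))
d=R['s1']-R['s3'];print(np.arctan2(d[1],d[0]))
d=R['dot']-R['collar'];print("yaw dot-collar",np.arctan2(d[1],d[0]))
d=R['cap']-R['collar'];print("cap-collar",d,np.linalg.norm(d))
E
```

```text
collar [ 0.5296 -0.167   0.1081] [0.3  0.31]
cap [ 0.5204 -0.1701  0.1408] [0.18 0.19]
dot [ 0.5974 -0.1351  0.0717] [0.39 0.39]
s1 [ 0.596  -0.1144  0.0723] [0.24 0.24]
s2 [ 0.6118 -0.1493  0.0714] [0.45 0.45]
s3 [ 0.5    -0.1597  0.0722] [0.33 0.34]
s4 [ 0.5157 -0.194   0.0715] [0.76 0.78]
lugL [ 0.5509 -0.1444  0.0824] [0.35 0.35]
lugR [ 0.5606 -0.1648  0.0819] [0.59 0.6 ]
yaw screws 0.4375784799724928
0.4402139894268799
yaw dot-collar 0.44061785564620853
cap-collar [-0.00917647 -0.00305961  0.03266832] 0.03407034249016375
```

```bash
cat >> h.py <<'E'
yaw=0.439; d=np.array([np.cos(yaw),np.sin(yaw),0]); H=np.array([0.556,-0.1545,0.0212])
def pose(th,up,g=0.022):
    "grasp TCP with lever angle th, grasp point lifted 'up' along rod"
    a=th-0.32; u=np.sin(a)*d+np.array([0,0,np.cos(a)])
    y=np.array([-np.sin(yaw),np.cos(yaw),0]); z=-u; x=np.cross(y,z)
    return np.c_[x,y,z], H+(0.093+up-g)*u
def rel(R0,p0,R1,p1): return Ro.from_matrix(R0.T@R1).as_rotvec(), R0.T@(p1-p0)
E
python3 - <<'E'
from h import *
from workcell import bot
o=bot.get_obs();R0=Ro.from_quat(o["tool_rot"]).as_matrix();p0=o["eef_pos"]
R,p=pose(0,0.09)
print(p,*[v.round(4) for v in rel(R0,p0,R,p)])
Rh=R@np.diag([-1,-1,1.]);print(*[v.round(4) for v in rel(R0,p0,Rh,p)])
E
```

```text
[ 0.51015711 -0.17602596  0.1740269 ] [-0.1128 -0.3077 -0.6875] [-0.5381 -0.5411  0.0575]
[-0.3916  0.1436  2.4216] [-0.5381 -0.5411  0.0575]
```

```bash
python3 -m crank '{"dr":[[0,0,-0.18],[0,0,-0.36]],"travel":[[-0.04,-0.04,-0.02],[-0.08,-0.08,-0.03]],"hand":[0.085,0.085]}'; python3 -c "
from workcell import bot
print(bot.get_obs()['joint_pos'])"
```

```text
clock: 0.35
eef_pos: [0.183, 0.3866, 0.2611]
tool_rot: [-0.054, 0.999, -0.0, 0.0]
ft_force: [0.8, 0.2, -0.1]
grip_width: 0.0853
[ 1.12882349e+00  8.54879774e-02 -1.04889099e-01  1.38099605e+00
 -3.63839746e-04  1.02020611e+00]
```

```bash
cat > go.py <<'E'
import sys
from h import *
from workcell import bot
o=bot.get_obs();R0=Ro.from_quat(o["tool_rot"]).as_matrix();p0=o["eef_pos"]
for a in sys.argv[1:]:
    th,up=map(float,a.split(","));R,p=pose(th,up)
    w,t=rel(R0,p0,R,p);print(a,p.round(4),"dr",w.round(4),"travel",t.round(4))
print(o["clock"],o["joint_pos"].round(3),o["ft_force"].round(1),o["grip_width"])
E
python3 go.py 0,0.09
```

```text
0,0.09 [ 0.5102 -0.176   0.174 ] dr [-0.0535 -0.3172 -0.3274] travel [-0.2642 -0.5947  0.0875]
0.35 [ 1.129  0.085 -0.105  1.381 -0.     1.02 ] [ 0.8  0.2 -0.1] 0.08534021843472343
```

```bash
python3 -m crank '{"dr":[[0,0,-0.16],[0,0,-0.3274],[-0.0535,-0.3172,-0.3274],[-0.0535,-0.3172,-0.3274],[-0.0535,-0.3172,-0.3274],[-0.0535,-0.3172,-0.3274],[-0.0535,-0.3172,-0.3274],[-0.0535,-0.3172,-0.3274],[-0.0535,-0.3172,-0.3274],[-0.0535,-0.3172,-0.3274]],"travel":[[-0.024,-0.055,0],[-0.048,-0.11,0],[-0.072,-0.165,0],[-0.096,-0.22,0],[-0.12,-0.275,0],[-0.144,-0.33,0],[-0.168,-0.385,0],[-0.192,-0.44,0],[-0.22,-0.5,0],[-0.245,-0.555,0.02]],"hand":[0.085,0.085,0.085,0.085,0.085,0.085,0.085,0.085,0.085,0.085]}'; python3 go.py 0,0.09
```

```text
clock: 1.6
eef_pos: [0.4818, -0.139, 0.2435]
tool_rot: [-0.211, 0.964, 0.033, 0.157]
ft_force: [1.1, 0.8, -0.2]
grip_width: 0.0848
0,0.09 [ 0.5102 -0.176   0.174 ] dr [-0.0045  0.0029 -0.0079] travel [ 0.0123 -0.0454  0.0693]
1.6 [-0.426  0.067 -0.219  1.068  0.241 -0.83 ] [ 1.1  0.8 -0.2] 0.08481936525589313
```

```bash
python3 -m crank '{"dr":[[-0.0045,0.0029,-0.0079],[-0.0045,0.0029,-0.0079],[-0.0045,0.0029,-0.0079],[-0.0045,0.0029,-0.0079]],"travel":[[0.006,-0.024,0.03],[0.0123,-0.0454,0.0693],[0.0123,-0.0454,0.0693],[0.0123,-0.0454,0.0693]],"hand":[0.085,0.085,0.085,0.085]}'; python3 go.py 0,0.09 0,0; python3 - <<'E'
from workcell import eyes
import cv2,numpy as np
a=[cv2.resize(eyes.camera(n)["color"][y:y+130,x:x+130,::-1],None,fx=3,fy=3,interpolation=cv2.INTER_CUBIC) for n,x,y in(("side",260,80),("top",340,130))]
cv2.imwrite("pics/p1.png",np.hstack(a))
E
```

```text
clock: 2.1
eef_pos: [0.5081, -0.1727, 0.1733]
tool_rot: [-0.215, 0.964, 0.036, 0.154]
ft_force: [-0.6, 0.1, 0.6]
grip_width: 0.0851
0,0.09 [ 0.5102 -0.176   0.174 ] dr [ 0.0033 -0.0027  0.0005] travel [-0.0006 -0.0038 -0.0006]
0,0 [ 0.5358 -0.164   0.0886] dr [ 0.0033 -0.0027  0.0005] travel [-0.0009 -0.0041  0.0894]
2.1 [-0.468  0.2   -0.25   0.924  0.25  -0.883] [-0.6  0.1  0.6] 0.08509079263524895
```

View pics/p1.png

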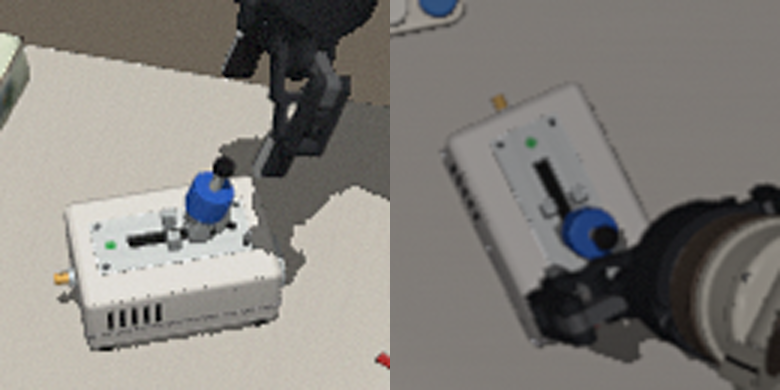

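```bash
python3 -m crank '{"dr":[[0.003,-0.003,0],[0.003,-0.003,0],[0.003,-0.003,0]],"travel":[[-0.001,-0.004,0.025],[-0.001,-0.004,0.05],[-0.001,-0.004,0.05]],"hand":[0.085,0.085,0.085]}'; python3 go.py 0,0; python3 - <<'E'
from workcell import eyes
import cv2,numpy as np
a=[cv2.resize(eyes.camera(n)["color"][y:y+130,x:x+130,::-1],None,fx=3,fy=3,interpolation=cv2.INTER_CUBIC) for n,x,y in(("side",260,80),("top",340,130))]
cv2.imwrite("pics/p2.png",np.hstack(a))
E
```

```text
clock: 2.58
eef_pos: [0.5243, -0.1684, 0.1256]
tool_rot: [-0.216, 0.963, 0.035, 0.155]
ft_force: [0.2, -0.2, -0.1]
grip_width: 0.0848
0,0 [ 0.5358 -0.164   0.0886] dr [ 0.0012 -0.0005  0.0015] travel [-0.     -0.0009  0.0389]
2.575 [-0.446  0.268 -0.3    0.798  0.246 -0.861] [ 0.2 -0.2 -0.1] 0.08481982403803233
```

View pics/p2.png

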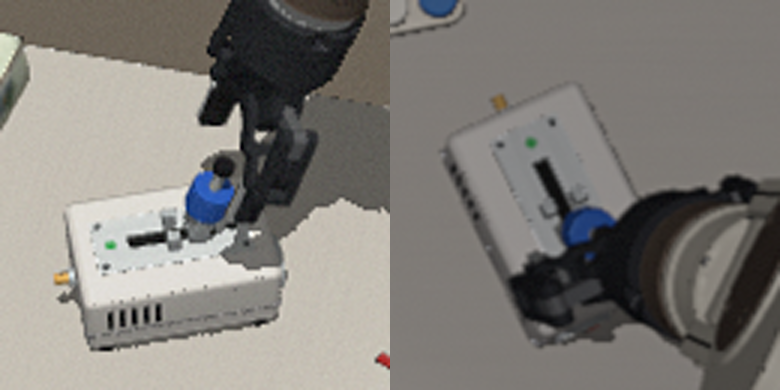

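The fingers straddle the rod above the collar (side crop 210–315, 100–220). The near finger passes beside it and the collar is at (210,198). Descending.

```bash
python3 -m crank '{"dr":[[0.001,0,0.0015],[0.001,0,0.0015],[0.001,0,0.0015]],"travel":[[0,-0.001,0.02],[0,-0.001,0.039],[0,-0.001,0.039]],"hand":[0.085,0.085,0.085]}'; python3 go.py 0,0; python3 - <<'E'
from workcell import eyes
import cv2,numpy as np
a=[cv2.resize(eyes.camera(n)["color"][y:y+130,x:x+130,::-1],None,fx=3,fy=3,interpolation=cv2.INTER_CUBIC) for n,x,y in(("side",260,80),("top",340,130))]
cv2.imwrite("pics/p3.png",np.hstack(a))
E
```

```text
clock: 3.05
eef_pos: [0.5363, -0.1651, 0.089]
tool_rot: [-0.215, 0.964, 0.034, 0.156]
ft_force: [0.3, -0.1, -0.3]
grip_width: 0.0849
0,0 [ 0.5358 -0.164   0.0886] dr [-0.001   0.0002 -0.0008] travel [0.0002 0.0012 0.0004]
3.05 [-0.428  0.325 -0.329  0.704  0.242 -0.841] [ 0.3 -0.1 -0.3] 0.08487152388538094
```

View pics/p3.png

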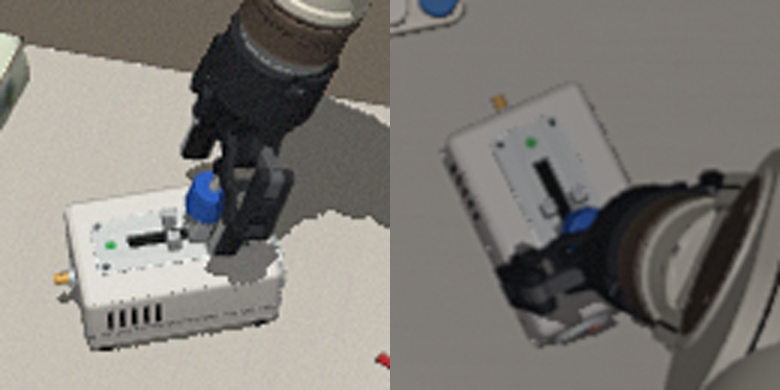

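```bash
python3 - <<'E'
from h import *
R,p=pose(0,0);y=R[:,1]
for s in(-.043,0,.043):
  for g in (0,-.019):
    X=p+y*s+R[:,2]*g
    print(s,g,((proj("side",X)-[260,80])*3).round(),((proj("top",X)-[340,130])*3+[390,0]).round())
E
```

```text
-0.043 0 [187. 170.] [639. 202.]
-0.043 -0.019 [194. 153.] [649. 204.]
0 0 [198. 214.] [579. 229.]
0 -0.019 [207. 198.] [588. 232.]
0.043 0 [211. 260.] [519. 257.]
0.043 -0.019 [219. 244.] [527. 261.]
```

The finger tip sits where predicted (about (220,247)). Closing.

```bash
python3 -m crank '{"dr":[[0,0,0],[0,0,0],[0,0,0],[0,0,0],[0,0,0],[0,0,0]],"travel":[[0,0.001,0],[0,0.001,0],[0,0.001,0],[0,0.001,0],[0,0.001,0],[0,0.001,0]],"hand":[0,0,0,0,0,0]}'; python3 go.py 0,0 0,0.0135 ; python3 - <<'E'
from workcell import eyes
import cv2,numpy as np
a=[cv2.resize(eyes.camera(n)["color"][y:y+130,x:x+130,::-1],None,fx=3,fy=3,interpolation=cv2.INTER_CUBIC) for n,x,y in(("side",260,80),("top",340,130))]
cv2.imwrite("pics/p4.png",np.hstack(a))
E
```

```text
clock: 3.9
eef_pos: [0.5361, -0.1643, 0.0893]
tool_rot: [-0.214, 0.964, 0.034, 0.156]
ft_force: [-3.9, 0.9, 5.4]
grip_width: 0.0302
0,0 [ 0.5358 -0.164   0.0886] dr [-0.0013  0.001  -0.001 ] travel [0.0004 0.0004 0.0006]
0,0.0135 [ 0.5319 -0.1658  0.1014] dr [-0.0013  0.001  -0.001 ] travel [ 0.0004  0.0004 -0.0129]
3.9 [-0.427  0.324 -0.331  0.703  0.242 -0.839] [-3.9  0.9  5.4] 0.030245066565140453
```

View pics/p4.png

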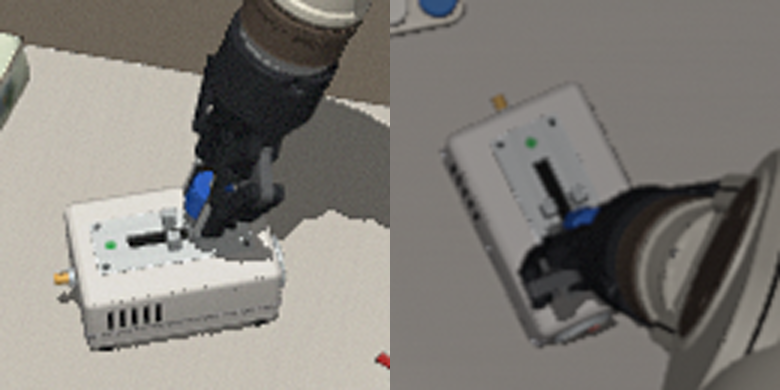

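```bash
python3 - <<'E'
from workcell import eyes
import cv2,numpy as np
cv2.imwrite("pics/p5.png",cv2.resize(eyes.camera("side")["color"][115:175,300:370,::-1],None,fx=9,fy=9,interpolation=cv2.INTER_CUBIC))
E
```

```text
(no output)
```

View pics/p5.png

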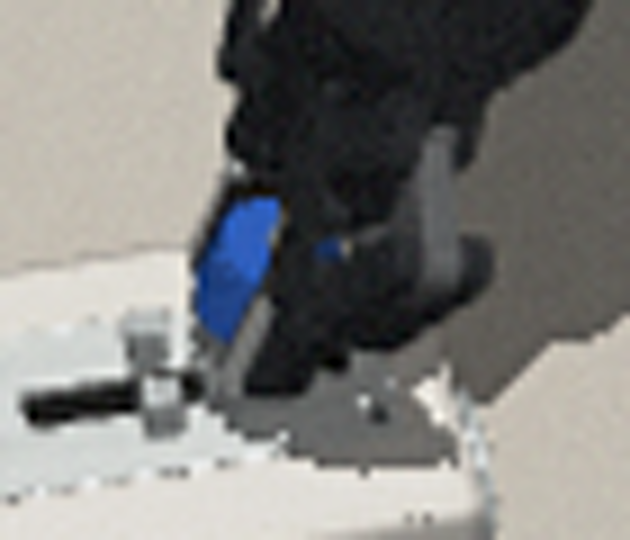

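The pads cover the collar (blue at crop 200–290, 195–340, and seen through the finger gap). Lifting along the rod.

```bash
python3 -m crank '{"dr":[[0,0,0],[0,0,0],[0,0,0],[0,0,0]],"travel":[[0,0,-0.006],[0,0,-0.014],[0,0,-0.014],[0,0,-0.014]],"hand":[0,0,0,0]}'; python3 go.py 0,0 0,0.0135 ; python3 - <<'E'
from workcell import eyes
import cv2,numpy as np
cv2.imwrite("pics/p6.png",cv2.resize(eyes.camera("side")["color"][115:175,300:370,::-1],None,fx=9,fy=9,interpolation=cv2.INTER_CUBIC))
E
```

```text
clock: 4.55
eef_pos: [0.532, -0.1661, 0.1016]
tool_rot: [-0.214, 0.964, 0.034, 0.156]
ft_force: [2.6, 1.0, -4.6]
grip_width: 0.0301
0,0 [ 0.5358 -0.164   0.0886] dr [-0.0009  0.0002 -0.0011] travel [-0.      0.0003  0.0137]
0,0.0135 [ 0.5319 -0.1658  0.1014] dr [-0.0009  0.0002 -0.0011] travel [-0.      0.0003  0.0002]
4.55 [-0.434  0.304 -0.321  0.735  0.243 -0.846] [ 2.6  1.  -4.6] 0.0300597257964993
```

View pics/p6.png

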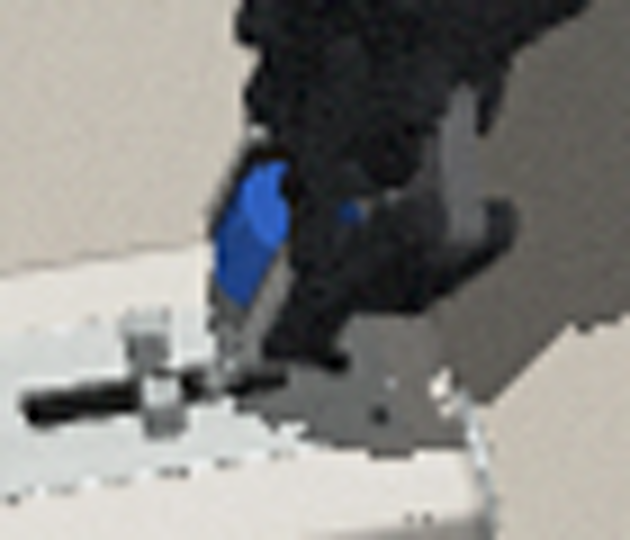

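The collar moved up with the gripper (about 13.5 mm, 5 N of spring load). Now the swing.

```bash
python3 go.py 0.08,0.0137 0.16,0.0137 0.24,0.0137 0.32,0.0137 0.40,0.0137 0.48,0.0137 0.56,0.0137 0.64,0.0137 0.66,0.0137
```

```text
0.08,0.0137 [ 0.5378 -0.1631  0.1035] dr [-0.0009  0.0801 -0.0011] travel [-0.0068  0.0003  0.0002]
0.16,0.0137 [ 0.5438 -0.1602  0.1048] dr [-0.0008  0.1601 -0.0011] travel [-0.0135  0.0003  0.001 ]
0.24,0.0137 [ 0.5499 -0.1574  0.1056] dr [-0.0008  0.2401 -0.0012] travel [-0.0202  0.0003  0.0024]
0.32,0.0137 [ 0.556  -0.1545  0.1059] dr [-0.0007  0.3201 -0.0012] travel [-0.0267  0.0003  0.0043]
0.40,0.0137 [ 0.5621 -0.1516  0.1056] dr [-0.0007  0.4001 -0.0012] travel [-0.033   0.0004  0.0067]
0.48,0.0137 [ 0.5682 -0.1488  0.1048] dr [-0.0006  0.4801 -0.0013] travel [-0.0392  0.0004  0.0095]
0.56,0.0137 [ 0.5742 -0.1459  0.1035] dr [-0.0006  0.5601 -0.0013] travel [-0.045   0.0004  0.0129]
0.64,0.0137 [ 0.5801 -0.1432  0.1016] dr [-5.000e-04  6.401e-01 -1.300e-03] travel [-0.0506  0.0004  0.0167]
0.66,0.0137 [ 0.5816 -0.1425  0.1011] dr [-5.000e-04  6.601e-01 -1.300e-03] travel [-0.052   0.0004  0.0178]
4.6 [-0.434  0.304 -0.321  0.735  0.243 -0.846] [ 2.5  1.3 -5.1] 0.030610002134851155
```

```bash
python3 -m crank '{"dr":[[0,0.08,0],[0,0.16,0],[0,0.24,0],[0,0.32,0],[0,0.32,0]],"travel":[[-0.0068,0,0.0002],[-0.0135,0,0.001],[-0.0202,0,0.0024],[-0.0267,0,0.0043],[-0.0267,0,0.0043]],"hand":[0,0,0,0,0]}'; python3 go.py  0.32,0.0137 0.40,0.0137 0.48,0.0137 0.56,0.0137 0.64,0.0137 0.66,0.0137;  python3 - <<'E'
from workcell import eyes
import cv2,numpy as np
cv2.imwrite("pics/p7.png",cv2.resize(eyes.camera("side")["color"][105:175,290:370,::-1],None,fx=8,fy=8,interpolation=cv2.INTER_CUBIC))
E
```

```text
clock: 5.22
eef_pos: [0.5571, -0.1544, 0.1051]
tool_rot: [-0.218, 0.976, -0.0, -0.0]
ft_force: [0.6, -0.4, -5.8]
grip_width: 0.03
0.32,0.0137 [ 0.556  -0.1545  0.1059] dr [-0.0005 -0.0007  0.0002] travel [ 0.001   0.0004 -0.0008]
0.40,0.0137 [ 0.5621 -0.1516  0.1056] dr [-0.0005  0.0793  0.0002] travel [-0.0058  0.0004 -0.0006]
0.48,0.0137 [ 0.5682 -0.1488  0.1048] dr [-0.0005  0.1593  0.0002] travel [-0.0125  0.0004  0.0003]
0.56,0.0137 [ 0.5742 -0.1459  0.1035] dr [-5.000e-04  2.393e-01  2.000e-04] travel [-0.0191  0.0004  0.0016]
0.64,0.0137 [ 0.5801 -0.1432  0.1016] dr [-5.000e-04  3.193e-01  1.000e-04] travel [-0.0256  0.0004  0.0035]
0.66,0.0137 [ 0.5816 -0.1425  0.1011] dr [-5.000e-04  3.393e-01  1.000e-04] travel [-0.0272  0.0004  0.004 ]
5.225 [-2.700e-01  4.740e-01  6.000e-03  1.103e+00 -1.000e-03 -7.090e-01] [ 0.6 -0.4 -5.8] 0.030043279474868515
```

View pics/p7.png

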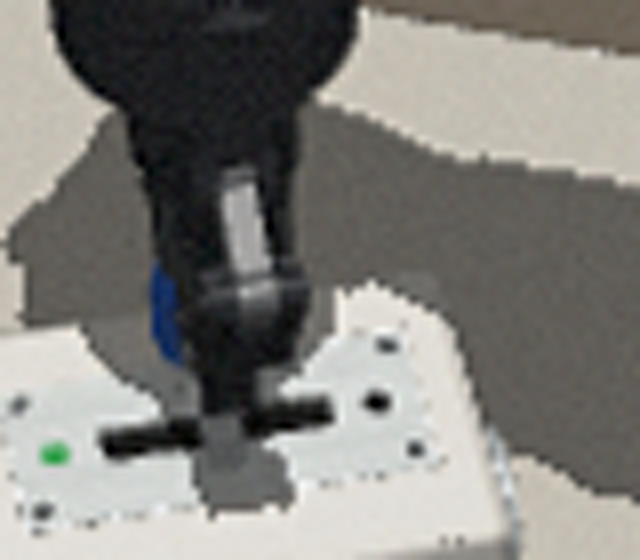

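The lever is upright in the gate with low forces, so it got past the lugs. Continuing to the far end with slight lift correction.

```bash
python3 -m crank '{"dr":[[0,0.08,0],[0,0.16,0],[0,0.24,0],[0,0.32,0],[0,0.335,0],[0,0.335,0]],"travel":[[-0.0058,0,-0.0008],[-0.0125,0,0],[-0.0191,0,0.0014],[-0.0256,0,0.0033],[-0.027,0,0.0038],[-0.027,0,0.0038]],"hand":[0,0,0,0,0,0]}'; python3 go.py  0.64,0.0137 0.65,0.0137 0.65,0;  python3 - <<'E'
from workcell import eyes
import cv2,numpy as np
cv2.imwrite("pics/p8.png",cv2.resize(eyes.camera("side")["color"][105:175,280:360,::-1],None,fx=8,fy=8,interpolation=cv2.INTER_CUBIC))
E
```

```text
clock: 6.02
eef_pos: [0.5802, -0.1437, 0.1017]
tool_rot: [-0.214, 0.963, -0.036, -0.162]
ft_force: [0.3, 0.6, -5.5]
grip_width: 0.0299
0.64,0.0137 [ 0.5801 -0.1432  0.1016] dr [ 0.0014 -0.0138 -0.0022] travel [-0.0002  0.0005  0.    ]
0.65,0.0137 [ 0.5808 -0.1428  0.1013] dr [ 0.0014 -0.0038 -0.0022] travel [-0.001   0.0005  0.    ]
0.65,0 [ 0.5768 -0.1447  0.0884] dr [ 0.0014 -0.0038 -0.0022] travel [-0.0011  0.0004  0.0137]
6.025 [-0.151  0.742  0.413  1.524 -0.182 -0.561] [ 0.3  0.6 -5.5] 0.02993538556834766
```

View pics/p8.png

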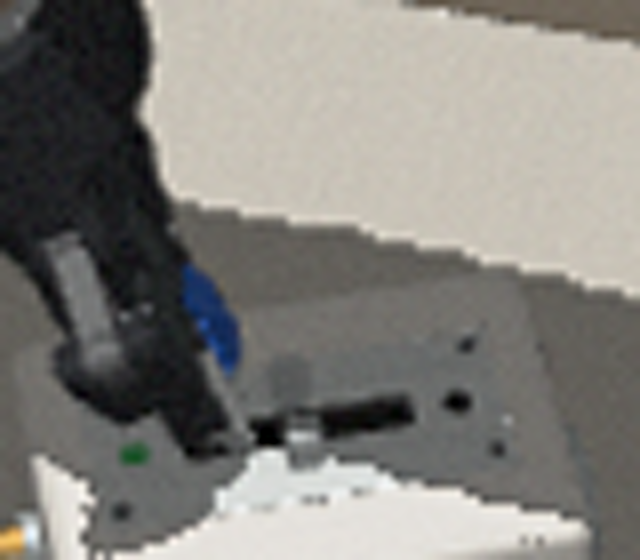

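No end-stop force is felt yet, so I'm pushing a bit further until it shows.

```bash
python3 -m crank '{"dr":[[0,0.01,0],[0,0.02,0],[0,0.02,0]],"travel":[[-0.0015,0,0],[-0.003,0,0],[-0.003,0,0]],"hand":[0,0,0]}'; python3 go.py  0.64,0.0137 0.66,0.0137
```

```text
clock: 6.45
eef_pos: [0.5801, -0.1437, 0.1021]
tool_rot: [-0.213, 0.96, -0.039, -0.175]
ft_force: [-8.9, -2.4, -2.8]
grip_width: 0.0303
0.64,0.0137 [ 0.5801 -0.1432  0.1016] dr [ 0.0009 -0.041  -0.0022] travel [-0.0004  0.0005  0.0004]
0.66,0.0137 [ 0.5816 -0.1425  0.1011] dr [ 0.001  -0.021  -0.0022] travel [-0.0021  0.0005  0.0004]
6.45 [-0.144  0.762  0.444  1.559 -0.195 -0.551] [-8.9 -2.4 -2.8] 0.03031219440214596
```

The end stop is felt (about 9 N back). Lowering the collar along the rod while keeping that slight push, then releasing.

```bash
python3 -m crank '{"dr":[[0,-0.02,0],[0,-0.02,0],[0,-0.02,0],[0,-0.02,0]],"travel":[[-0.0002,0,0.005],[-0.0005,0,0.010],[-0.0005,0,0.0135],[-0.0005,0,0.0135]],"hand":[0,0,0,0]}'; python3 go.py  0.64,0
```

```text
clock: 6.95
eef_pos: [0.5766, -0.1453, 0.0895]
tool_rot: [-0.213, 0.962, -0.037, -0.165]
ft_force: [-6.8, -2.1, -1.1]
grip_width: 0.0303
0.64,0 [ 0.5762 -0.145   0.0886] dr [ 0.0007 -0.0196 -0.0024] travel [-0.0001  0.0005  0.0009]
6.95 [-0.152  0.747  0.389  1.499 -0.186 -0.562] [-6.8 -2.1 -1.1] 0.030332991803309086
```

```bash
python3 -m crank '{"dr":[[0,0,0],[0,0,0],[0,0,0],[0,0,0],[0,0,0],[0,0,0]],"travel":[[0,0,0],[0,0,0],[0,0,0],[0,0,0],[0,0,0],[0,0,0]],"hand":[0.04,0.085,0.085,0.085,0.085,0.085]}'; python3 go.py  0.64,0 0.64,0.09
```

```text
clock: 7.7
eef_pos: [0.5795, -0.144, 0.0885]
tool_rot: [-0.214, 0.963, -0.037, -0.163]
ft_force: [0.4, -0.6, 0.0]
grip_width: 0.0848
0.64,0 [ 0.5762 -0.145   0.0886] dr [-0.0004 -0.0148 -0.0016] travel [0.0032 0.0005 0.001 ]
0.64,0.09 [ 0.6018 -0.133   0.174 ] dr [-0.0004 -0.0148 -0.0016] travel [ 0.0045  0.0005 -0.089 ]
7.7 [-0.15   0.749  0.392  1.495 -0.184 -0.562] [ 0.4 -0.6  0. ] 0.08476584473851644
```

```bash
python3 -m crank '{"dr":[[0,0,0],[0,0,0],[0,0,0],[0,0,0],[0,-0.15,0],[0,-0.32,0],[0,-0.32,0],[0,-0.32,0]],"travel":[[0.003,0,-0.02],[0.003,0,-0.05],[0.004,0,-0.09],[0.004,0,-0.11],[0.06,0.05,-0.12],[0.11,0.1,-0.12],[0.15,0.15,-0.12],[0.15,0.15,-0.12]],"hand":[0.085,0.085,0.085,0.085,0.085,0.085,0.085,0.085]}'; python3 - <<'E'
from workcell import eyes
import cv2,numpy as np,pickle
for n in("side","top"):
    c=eyes.camera(n);pickle.dump(c,open(f"{n}1.pkl","wb"));cv2.imwrite(f"pics/{n}9.png",c["color"][:,:,::-1])
E
```

```text
clock: 8.7
eef_pos: [0.42, -0.0511, 0.2517]
tool_rot: [-0.216, 0.976, -0.002, -0.007]
ft_force: [0.9, 0.4, -1.0]
grip_width: 0.0847
```

View pics/side9.png

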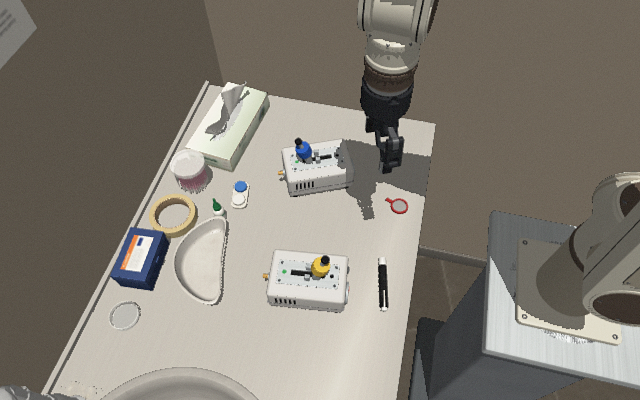

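View pics/top9.png

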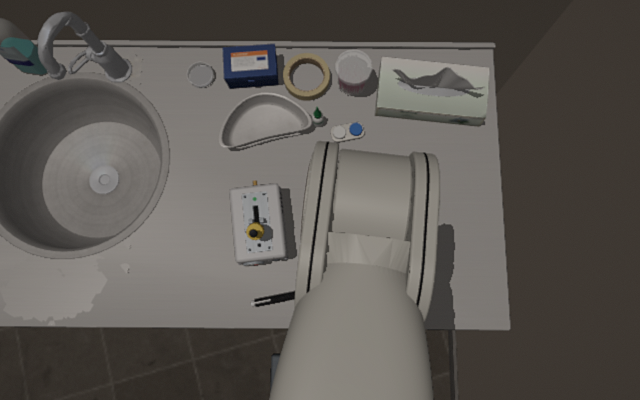

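The side view shows the blue lever at the far end (collar 303,151; cap 298,142) and the yellow unchanged (320,265). The arm hides the blue pump in the top view, so I move it aside and check the angle.

```bash
python3 -m crank '{"dr":[[0,0,0],[0,0,0],[0,0,0],[0,0,0],[0,0,0],[0,0,0],[0,0,0]],"travel":[[0.02,0.05,-0.03],[0.04,0.1,-0.03],[0.06,0.15,-0.03],[0.06,0.21,-0.03],[0.06,0.27,-0.03],[0.06,0.33,-0.03],[0.06,0.33,-0.03]],"hand":[0.085,0.085,0.085,0.085,0.085,0.085,0.085]}'; python3 - <<'E'
from workcell import eyes
from h import *
a=[]
for n,x,y in(("side",275,125),("top",350,150)):
    c=eyes.camera(n)["color"][:,:,::-1]
    a.append(cv2.resize(c[y:y+75,x:x+75],None,fx=5,fy=5,interpolation=cv2.INTER_CUBIC))
    for th in(.54,.64):
        for r in(.093,.122,.108,.137):
            u=np.sin(th-.32)*d+np.array([0,0,np.cos(th-.32)])
            print(n,th,r,((proj(n,H+r*u)-[x,y])*5+2+[375*(n=="top"),0]).round())
cv2.imwrite("pics/p10.png",np.hstack(a))
E
```

```text
clock: 9.68
eef_pos: [0.2277, 0.226, 0.2817]
tool_rot: [-0.223, 0.975, -0.002, -0.007]
ft_force: [0.8, 0.1, -0.2]
grip_width: 0.0847
side 0.54 0.093 [162. 116.]
side 0.54 0.122 [145.  76.]
side 0.54 0.108 [153.  96.]
side 0.54 0.137 [136.  55.]
side 0.64 0.093 [142. 123.]
side 0.64 0.122 [118.  86.]
side 0.64 0.108 [130. 104.]
side 0.64 0.137 [106.  66.]
top 0.54 0.093 [602. 173.]
top 0.54 0.122 [605. 139.]
top 0.54 0.108 [604. 156.]
top 0.54 0.137 [607. 121.]
top 0.64 0.093 [591. 153.]
top 0.64 0.122 [590. 114.]
top 0.64 0.108 [590. 133.]
top 0.64 0.137 [589.  92.]
```

View pics/p10.png

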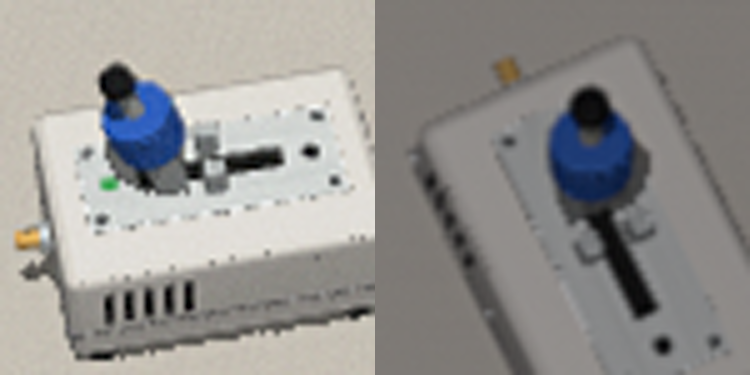

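The collar centre is at side (144,124) and top (591,154). The predictions for 0.64 rad with the collar fully down are (142,123) and (591,153), so the lever is on and locked.

```bash
python3 -c "
from workcell import job
print(job.job_done())"
```

```text
the job is handed in; nothing more can be done
None
```

The suction pump is on: its lever is at the far end by the green dot, with the blue collar down behind the gate. I handed the job in at about 9.8 s.

**What I did:** I gripped the blue collar, lifted it about 13.5 mm along its rod, and swung the lever through the gate until it met the end stop. I then lowered the collar, let go and moved the arm clear. The highest force I read was about 9 N, at that stop; I only read it between moves.

**Last checks:**
- **Blue lever:** after I let go, both cameras showed the collar within about 2 px in a 5x enlargement of where it should be for 0.64 rad with the collar fully down.
- **Yellow pump:** its lever looked the same as at the start and the arm stayed clear of it.
- **Small disagreements:** the gripper read about 30 mm on the 32 mm collar, but it held without visible slip. Lift was estimated at about 13 mm mid-swing, still above the 12 mm needed, so I raised it slightly for the second half.

No check failed.

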